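# Show a drilled bracket from the bench vise

## Robot

A 7-joint arm with a two-finger parallel gripper is mounted at the origin on the work surface. World frame = base frame: x ahead of the robot, y to its left, z up, the work surface at z = 0. Lengths are in m, angles in rad, forces in N, time in s.
With the tool pointing down it reaches from about 0.4 to 0.85 m from the base axis. Payload 6.9 kg.
Tool frame: the origin (TCP) lies midway between the tips of the shut fingers; the grasp point (between the pads) lies behind it (ctrl.pinch_z is the z of the grasp point in the tool frame, in m); z points along the fingers, y is the direction in which the jaws open and shut (so a half turn about z gives the same grasp; the last joint's range is limited). The gripper opens to 85 mm and grips with 20 to 120 N. Pads are 22 mm wide; open, the fingers measure 114 mm over their backs; the gripper's body (76 mm by 85 mm) begins 54 mm behind the grasp point. The pads swing forward as they close: fully open they stand 13 mm farther back than shut.
Start: joints at [1.363, 0.507, -0.238, 1.5, 0.126, 1.149, -0.155], TCP at [0.192, -0.595, 0.231] pointing down, gripper open.
Joint ranges: [-3.08, 3.08], [-0.24, 2.05], [-1.43, 1.35], [0, 2.5], [-1.52, 4.66], [0.17, 1.96], [-2.89, 2.89]. Speed limits (rad/s): [2.39, 2.39, 3.14, 3.14, 3.14, 3.14, 3.14].

## Interface

Orientations are given as a unit quaternion [w, x, y, z].
In Python, from station import ctrl, get_state, vision, ticket, models gives the robot as it stands. Calls block until the motion is done:
- ctrl.movep(position, orientation): joint-space move of the TCP to a pose.
- ctrl.movel(position, frame=None, max_speed=0.15): straight line of the TCP; frame=None keeps the orientation; max_speed is the mean speed in m/s.
- ctrl.set_joints(angles): joint-space move.
- ctrl.ungrasp() and ctrl.close_gripper(force=None): open the fingers fully, or close them until they stop; force is the grip in N (None keeps the last).
- ctrl.pause(seconds).
- ctrl.ik(position, orientation): joint angles nearest the present ones, or None.
- get_state(): the state.
- vision.grab_frame(name): name is "side" or "top"; returns (picture, depth): 384x512x3 uint8, blue, green, red; 384x512 float32, m along the optical axis (not along the pixel's ray), 0 where there is no reading.
- vision.camera_info(name): a dict with "mtx" (3x3 intrinsics, pixels), "R" (3x3) and "t" (3): a world point X has camera coordinates R X + t. Camera axes: x right, y down, z forward; pixel columns grow to the right and rows downward; lengths in m; the calibration is good to about 2 mm. A picture is of the moment at which its call begins. camera_info takes no time and is no camera call.
A pose or a line that the arm cannot do raises ctrl.Unreachable and nothing moves.
- ticket.close_job(): hands the job in, once; it reports no verdict.
Trained networks look in the newest picture that a camera, given by its name, has taken for a name from the list of things; names that differ only in an ending like _2 or _b are one class to them, and where a whole thing is asked for, a point or a joint stands for the part that bears it (a point fixed in the world has none). Each returns a list of dicts, best first, with "p" (0 to 1); they miss things now and then, are a little off and sometimes report something else, mostly with a low value. They report only what shows in the picture. A call takes as long as a camera call. They do not tell look-alikes from the thing itself.
- models.recognise(camera, target): "point" ([column, row] in pixels, amid what is visible of it).
- models.masks_of(camera, target): "mask" (384x512 bool, what is visible of it) and "point" ([column, row] in pixels, amid what is visible of it).
The state is a dict: "time": time; "qpos": joint angles; "qd": joint speeds; "tau": joint torques, N m; "tcp_pos": TCP position; "eef_rot": TCP orientation; "contact_force": force on the tool from outside, world axes, zero at the start; "wrist_torque": the same for the moment, N m; "width": finger opening in m.
Only numpy, scipy, OpenCV 4.12 (cv2) and the standard library are available. Lean on these libraries where they do the work, as an engineer would, in place of code of your own. Each camera call takes 0.05 s, during which the arm holds its last target.

## Task

Slide the vise's jaw wide open, lift the finished drilled aluminium bracket out of the vise and carry it over the grey inspection mat. Finish while holding it there in the gripper, about a hand's breadth (10 cm) above the middle of the mat and touching nothing else, leaning back about 45 degrees from upright so that the face with the foot looks up at a slant. Leave the jaw open and do not disturb the other things on the bench.

Things in the scene. Friction and masses are not known exactly. Their poses are not given: they have to be found in the camera images.
- vise: dark steel vise fixed to the bench; base 190 x 100 x 15 mm, spanning x -75 to 115 mm of the origin (on the bench). x: sliding direction. Fixed jaw on the -x side, towards the robot (x -56.5 to -26.5 mm, 80 mm wide, top 60 mm above the bench), sliding jaw on the +x side; the bracket stands between them on the base, its leaf's centre 20 mm to -x of the origin, up to 10 mm off sideways
- jaw (a joint): opening of the sliding jaw, m: 0 shut, grows as it slides to the vise's +x, stop at 0.040; starts at 0 to 0.003. Stays where it is left; sliding it takes about 4 N plus 8 N per m/s. Its top is 60 mm above the bench. Its lip overhangs the bracket's foot by 10 mm, so the bracket cannot be lifted until it has opened about 12 mm
- jaw_tab (a point): grip point on the centre line of the steel tab that stands on the sliding jaw, 85 mm above the bench; moves with the jaw. Tab 14 mm thick (vise x), 40 mm wide (y), from 60 to 100 mm above the bench. With the jaw shut it is 52 mm to +x of the vise's origin, 59 mm clear of the bracket's leaf. Axes as the vise
- plate: finished bracket, bare aluminium, about 0.25 kg: drilled leaf 12 (x) x 70 (y) x 100 mm (z) with a foot along the bottom of its +x face, 10 mm out, 12 mm high. Origin: centre of the leaf, half-way up. Starts upright, axes as the vise, foot under the sliding jaw, centre 65 and top 115 mm above the bench, 55 mm of it above the jaws; stands by itself when the jaw opens
- mat_center (a point): middle of the top of the flat square inspection mat, dark with a grey field, 150 x 150 mm, 3 mm thick, fixed to the bench. A lamp, 0.25 m tall, stands beyond it and to the left, at the far edge of the bench
- rack: black rack fixed to the bench, 120 x 100 x 48 mm, with two slots holding the undrilled blanks, tops 87 mm above the bench; origin: centre of its underside
- blank_a: undrilled aluminium blank, 8 x 70 x 75 mm, standing on edge in a slot of the black rack; origin: centre of its underside, z up. A bystander
- blank_b: a second blank, the same, in the rack's other slot. A bystander
- flux_jar: small jar, 48 mm across, 55 mm tall; origin: centre of its underside. A bystander
- solder_spool: metal spool standing on end, 58 mm across, 44 mm tall; origin: centre of its underside. A bystander
- screwdriver: screwdriver lying flat beyond the mat, about 0.2 m long; origin on its underside, handle towards its -x. A bystander
- meter: grey hand-held multimeter lying flat, 150 x 75 x 34 mm (x, y, z); origin: centre of its underside. A bystander
- screw_bin: small open grey bin, 90 x 120 x 45 mm; origin: centre of its underside. A bystander
Mind the look-alikes: they are no part of the job. Of the things that look like the part that bears mat_center, the smaller one is meant. Of the things that look like the plate, the larger one is meant.

How it is judged:
On the way, in this order (a step that is already met when the one before it is completed fails the run):
1. the jaw is slid open (over 22 mm) while the bracket still stands in the vise (value of joint jaw above 0.022 m and height (world z) of plate below 0.08 m), for 0.2 s.
2. the bracket is drawn up out of the vise in the fingers (height (world z) of plate above 0.115 m and contact force between the fingers and plate above 0.5 N and contact force between plate and vise below 0.1 N), for 0.2 s.
At the end, for the whole second after the job is handed in: bracket at rest in the gripper, its centre 85 to 220 mm above the bench and within 50 mm of the mat's middle seen from above; foot face looking up, 29 to 61 degrees from straight up, top edge still uppermost; vise not touching it, jaw open at least 18 mm (height (world z) of plate between 0.085 and 0.22 m and horizontal distance between plate and mat_center below 0.05 m and angle between plate's own x axis and vertical between 0.5 and 1.07 rad and angle between plate's own z axis and vertical below 1.2 rad and contact force between the fingers and plate above 0.5 N and contact force between plate and vise below 0.1 N and linear speed of plate below 0.03 m/s and angular speed of plate below 0.3 rad/s and value of joint jaw above 0.018 m); the arm keeps its last pose, push and grip.
It fails at once if a bystander is disturbed (moved over 30 mm) (distance of any of blank_a, blank_b, flux_jar, solder_spool, screwdriver, meter, screw_bin from where it was at the start of the episode above 0.03 m).
It fails at once if the bracket is dropped or laid on the bench (height (world z) of plate below 0.05 m).
It also fails if it takes over 48 s, if anything falls off the work surface, if the arm or the gripper's body presses on something with over 40 N, if the wrist force passes 120 N, or if a joint passes its speed limit or range.

## Working session

There is one attempt and no reset: what is moved stays moved. The work goes in short steps, each a Python script; the robot and the scene stay as the last script left them, time stands still between calls to the robot, and variables do not carry over. Pictures are saved under pics/ and viewed, and the job is handed in when it is done.

```bash
ls; mkdir -p pics
python3 - <<'E'
from station import ctrl, get_state, vision, ticket, models
import cv2
s=get_state();print(s['time'],s['tcp_pos'],s['eef_rot'],s['width'],ctrl.pinch_z)
for n in('side','top'):
    p,d=vision.grab_frame(n);cv2.imwrite(f'pics/{n}0.png',p)
    c=vision.camera_info(n);print(n,c['mtx'].tolist(),c['R'].round(3).tolist(),c['t'].round(3).tolist())
    for t in('vise','jaw_tab','plate','mat_center'):
        try: print(t,[(r['p'],r['point']) for r in models.recognise(n,t)])
        except Exception as e: print(t,e)
print(get_state()['time'])
E
```

```text
pics
0.0 [ 0.19210178 -0.59423606  0.23043974] [-8.68273877e-04  9.87794920e-01  1.55757571e-01 -1.42518042e-04] 0.08550909933683512 -0.0187
side [[493.81939749437515, 0.0, 262.3447241391211], [0.0, 493.81939749437515, 193.7540777991879], [0.0, 0.0, 1.0]] [[0.934, -0.358, -0.007], [-0.237, -0.603, -0.762], [0.269, 0.713, -0.647]] [-0.436, 0.148, 1.577]
vise [(0.94, [253.4, 157.1]), (0.58, [276.9, 197.5])]
jaw_tab [(0.69, [247.9, 154.3])]
plate [(0.71, [219.4, 138.1]), (0.58, [237.5, 141.9])]
mat_center [(0.93, [155.7, 175.8]), (0.86, [274.6, 199.6])]
top [[367.92188403596066, 0.0, 256.65615292231], [0.0, 367.92188403596066, 191.40048960709692], [0.0, 0.0, 1.0]] [[0.001, -1.0, -0.004], [-0.988, 0.0, -0.152], [0.152, 0.004, -0.988]] [-0.008, 0.472, 1.112]
vise [(0.93, [175.3, 186.4])]
jaw_tab [(0.65, [174.5, 181.3])]
plate [(0.65, [162.1, 194.0]), (0.63, [129.1, 201.3])]
mat_center [(0.83, [241.6, 190.2]), (0.65, [156.7, 287.1]), (0.3, [176.6, 181.8])]
0.5
```

View pics/side0.png

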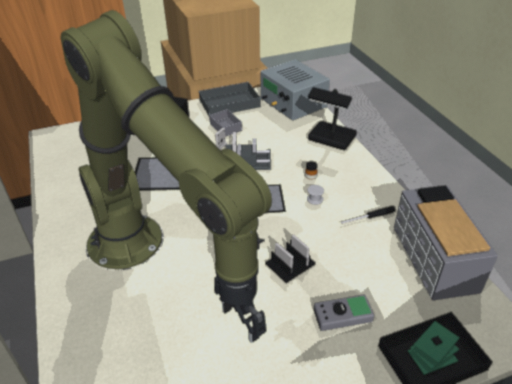

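View pics/top0.png

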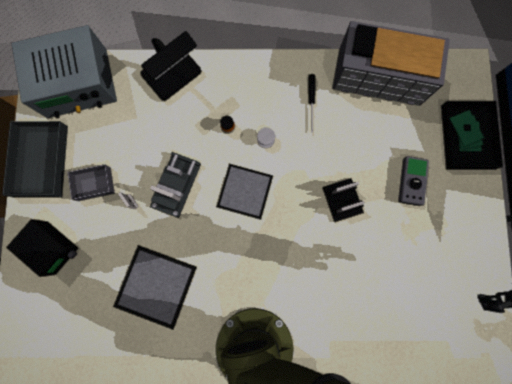

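The top view shows the vise near (175,185), turned a little. The small mat is at (245,190), with the larger look-alike at (156,287). The rack is at (343,200), and the jar and spool are at (227,124) and (265,137). Next I'll get metric values from depth.

```bash
cat > h.py <<'E'
from station import ctrl, get_state, vision, ticket, models
import cv2, numpy as np
from scipy.spatial.transform import Rotation as Rn
def cloud(n,save=None):
    p,d=vision.grab_frame(n)
    if save: cv2.imwrite(save,p)
    c=vision.camera_info(n);K=c['mtx']
    v,u=np.mgrid[0:384,0:512]
    X=np.stack([(u-K[0,2])/K[0,0]*d,(v-K[1,2])/K[1,1]*d,d],-1)
    W=(X-c['t'])@c['R']
    W[d==0]=np.nan
    return p,d,W
E
python3 - <<'E'
from h import *
p,d,W=cloud('top')
np.save('W.npy',W);cv2.imwrite('pics/crop.png',cv2.resize(p[135:235,115:295],None,fx=4.4,fy=4.4,interpolation=cv2.INTER_NEAREST))
for t in('mat_center','vise','jaw_tab','plate','rack','flux_jar','solder_spool','screw_bin'):
    for r in models.masks_of('top',t):
        m=r['mask'];Q=W[m];Q=Q[~np.isnan(Q[:,0])]
        b=cv2.minAreaRect((Q[:,:2]*1000).astype(np.float32))
        print(t,r['p'],r['point'],m.sum(),'z',np.percentile(Q[:,2],[5,50,95]).round(3),'mean',Q.mean(0).round(3),'rect',np.round(b[0]),np.round(b[1]),round(b[2],1))
# heights around the vise
z=W[...,2];xs=W[...,0]
m=np.zeros(z.shape,bool);m[140:230,140:215]=1
for lo,hi in((.11,.125),(.09,.107),(.052,.068),(.01,.02)):
    k=m&(z>lo)&(z<hi);Q=W[k]
    if len(Q)>3:
        b=cv2.minAreaRect((Q[:,:2]*1000).astype(np.float32));print(lo,hi,len(Q),Q.mean(0).round(4),np.round(b[0]),np.round(b[1]),round(b[2],1))
E
```

```text
mat_center 0.91 [156.8, 288.8] 4324 z [-0.     0.003  0.007] mean [0.179 0.306 0.003] rect [180. 308.] [206. 202.] 70.0
mat_center 0.88 [240.5, 190.8] 2123 z [-0.002  0.002  0.006] mean [0.478 0.031 0.002] rect [480.  32.] [150. 151.] 74.7
mat_center 0.64 [353.1, 206.4] 58 z [0.043 0.086 0.089] mean [ 0.423 -0.296  0.081] rect [ 422. -292.] [ 8. 63.] 17.9
vise 0.6 [175.4, 184.3] 1760 z [0.011 0.042 0.063] mean [0.496 0.244 0.04 ] rect [502. 254.] [105. 195.] 68.9
jaw_tab 0.77 [172.5, 181.7] 719 z [0.025 0.059 0.098] mean [0.501 0.246 0.059] rect [509. 259.] [101.  86.] 67.2
plate 0.74 [165.2, 192.5] 167 z [0.037 0.111 0.117] mean [0.457 0.26  0.092] rect [462. 267.] [68. 20.] 64.2
plate 0.46 [126.6, 197.6] 154 z [0.005 0.045 0.073] mean [0.444 0.392 0.042] rect [451. 401.] [70. 25.] 56.4
rack 0.77 [338.6, 200.5] 1024 z [0.007 0.012 0.048] mean [ 0.445 -0.276  0.018] rect [ 450. -283.] [121. 104.] 18.5
flux_jar 0.68 [224.4, 125.0] 218 z [0.014 0.052 0.056] mean [0.687 0.087 0.043] rect [691.  87.] [45. 44.] 66.8
flux_jar 0.62 [313.5, 88.8] 212 z [0.014 0.022 0.027] mean [ 0.818 -0.188  0.021] rect [ 818. -189.] [ 24. 101.] 88.1
flux_jar 0.31 [342.8, 183.0] 88 z [0.044 0.084 0.089] mean [ 0.478 -0.272  0.076] rect [ 482. -275.] [12. 63.] 17.9
solder_spool 0.81 [264.0, 136.6] 303 z [0.002 0.042 0.046] mean [ 0.647 -0.037  0.035] rect [656. -35.] [69. 56.] 19.3
solder_spool 0.25 [91.1, 184.5] 1283 z [-0.002  0.005  0.043] mean [0.504 0.524 0.013] rect [502. 517.] [ 90. 122.] 12.6
screw_bin 0.36 [175.0, 182.0] 686 z [0.04  0.059 0.098] mean [0.501 0.247 0.061] rect [505. 261.] [101.  77.] 69.5
0.11 0.125 94 [0.4613 0.2688 0.1137] [461. 269.] [68. 12.] 68.9
0.09 0.107 77 [0.5148 0.2429 0.0982] [495. 254.] [66. 87.] 69.2
0.052 0.068 812 [0.4794 0.2582 0.0586] [482. 259.] [ 81. 118.] 69.2
0.01 0.02 588 [0.4914 0.2413 0.0139] [497. 253.] [100. 189.] 69.5
```

View pics/crop.png

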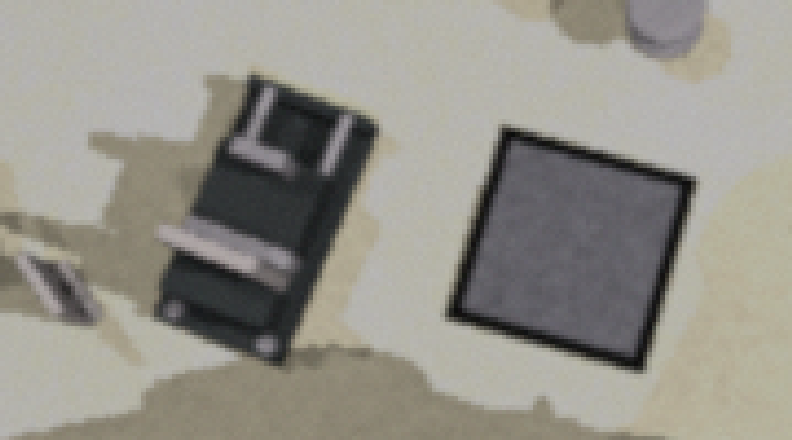

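Measured sizes match: the plate top is 68x12 mm at z 0.114, and the small mat is 150x151 mm. The vise yaw is about -20.7°. I'll refine the tab and leaf positions in the vise frame and check IK for all the poses.

```bash
cat >> h.py <<'E'
YAW=np.radians(-20.8)
vx=np.array([np.cos(YAW),np.sin(YAW),0]);vy=np.array([-np.sin(YAW),np.cos(YAW),0]);k=np.array([0,0,1.])
def quat(y,z):
    q=Rn.from_matrix(np.stack([np.cross(y,z),y,z],1)).as_quat();return q[[3,0,1,2]]
PZ=-ctrl.pinch_z if ctrl.pinch_z<0 else ctrl.pinch_z
PZ=.0187
E
python3 - <<'E'
from h import *
print(ctrl.pinch_z)
W=np.load('W.npy')
z=W[...,2];m=np.zeros(z.shape,bool);m[140:230,140:215]=1
def rep(Q,l):
    a=Q@vx;b=Q@vy;print(l,len(Q),'vx',np.percentile(a,[2,50,98]).round(4),'vy',np.percentile(b,[2,50,98]).round(4),'z',np.median(Q[:,2]).round(4))
rep(W[m&(z>.109)&(z<.125)],'leaf')
Q=W[m&(z>.093)&(z<.106)];leaf=.3354
rep(Q,'all'); Q=Q[(Q@vx)>(W[m&(z>.109)&(z<.125)]@vx).mean()+.03];rep(Q,'tab')
print(cv2.minAreaRect((Q[:,:2]*1000).astype(np.float32)))
rep(W[m&(z>.01)&(z<.02)],'base')
rep(W[m&(z>.054)&(z<.066)],'jaws')
O=np.array([.480,.032,0])
for ya in np.radians([-60,-40,-20.8,0,20,40,60,90]):
    f=np.array([np.cos(ya),np.sin(ya),0]);c=O+[0,0,.135]
    t=(f-k)/2**.5
    for s in(1,-1):
        y=s*(f+k)/2**.5
        tcp=c-t*.023+t*PZ
        j=ctrl.ik(tcp,quat(y,t));print(round(np.degrees(ya)),s,None if j is None else np.round(j,2))
for s in (1,-1):
    for pt in ([.527,.242,.3],[.527,.242,.066],[.461,.268,.07],[.461,.268,.3]):
        j=ctrl.ik(np.array(pt),quat(s*vx,-k));print('down',s,pt,None if j is None else np.round(j,2))
E
```

```text
-0.0187
leaf 97 vx [0.33   0.3356 0.3415] vy [0.3823 0.4157 0.4476] z 0.1136
all 71 vx [0.3297 0.4079 0.4155] vy [0.3807 0.411  0.434 ] z 0.0984
tab 60 vx [0.4029 0.4091 0.4156] vy [0.3951 0.4122 0.431 ] z 0.0982
((528.998779296875, 240.31654357910156), (39.11454391479492, 13.351722717285156), 72.0894546508789)
base 588 vx [0.2821 0.3879 0.4579] vy [0.3642 0.3959 0.4606] z 0.0138
jaws 789 vx [0.3012 0.3603 0.4125] vy [0.3751 0.4113 0.4516] z 0.0587
-60 1 [-0.05  0.69 -0.97  2.22  1.21  1.47 -2.88]
-60 -1 [ 0.06  0.82 -1.23  2.22  1.23  1.68  0.2 ]
-40 1 [-0.51  0.46 -0.24  2.45  1.5   0.88 -2.8 ]
-40 -1 [ 0.09  0.72 -1.23  2.44  1.41  1.51  0.31]
-21 1 None
-21 -1 None
0 1 None
0 -1 None
20 1 None
20 -1 None
40 1 None
40 -1 None
60 1 [ 1.11  0.68 -1.04  2.3  -0.72  0.27  1.98]
60 -1 [ 0.87  0.55 -0.62  2.31 -1.17  0.5  -0.67]
90 1 [ 1.03  0.85 -1.09  1.98 -0.07  0.78  1.72]
90 -1 [ 0.69  0.64 -0.46  1.98 -0.61  0.92 -0.83]
down 1 [0.527, 0.242, 0.3] [ 0.2   0.6  -1.21  1.5   0.56  1.43 -1.38]
down 1 [0.527, 0.242, 0.066] [ 0.01  0.73 -0.8   1.82  0.66  0.89 -1.47]
down 1 [0.461, 0.268, 0.07] [-0.11  0.64 -0.72  1.94  0.59  0.78 -1.53]
down 1 [0.461, 0.268, 0.3] [ 0.13  0.47 -1.1   1.62  0.43  1.32 -1.4 ]
down -1 [0.527, 0.242, 0.3] [ 0.21  0.6  -1.22  1.5   0.57  1.44  1.75]
down -1 [0.527, 0.242, 0.066] [ 0.19  0.92 -1.23  1.82  0.96  1.15  1.4 ]
down -1 [0.461, 0.268, 0.07] [ 0.13  0.86 -1.23  1.94  0.94  1.08  1.26]
down -1 [0.461, 0.268, 0.3] [ 0.18  0.52 -1.22  1.62  0.49  1.36  1.67]
```

IK works with the final heading at -60° and tool y = -vise x, so I'll use that. Measured tab-to-leaf spacing is 73.5 mm against 72 nominal, so the jaw is about 1.5 mm open. I'll go to the tab now.

Run:
```python
from h import *
q=quat(-vx,-k)
tab=vx*.4105+vy*.4125
ctrl.movep(tab+k*.25,q)
s=get_state();print(s['time'],s['tcp_pos'],np.round(s['qpos'],2))
ctrl.movel(tab+k*.068,max_speed=.12)
s=get_state();print(s['time'],s['tcp_pos'],tab,s['contact_force'])
cloud('top','pics/tab_t.png');p,_,_=cloud('side','pics/tab_s.png')
cv2.imwrite('pics/tab_s.png',cv2.resize(p[80:230,150:350],None,fx=4,fy=4))
```

```text
4.1 [0.53069433 0.2389836  0.24984386] [ 0.22  0.66 -1.22  1.58  0.63  1.35  1.69]
5.7667 [0.53055675 0.24013445 0.06869061] [0.53022756 0.23984418 0.        ] [ 0.48952423 -0.49273     0.37613247]
```

View pics/tab_s.png

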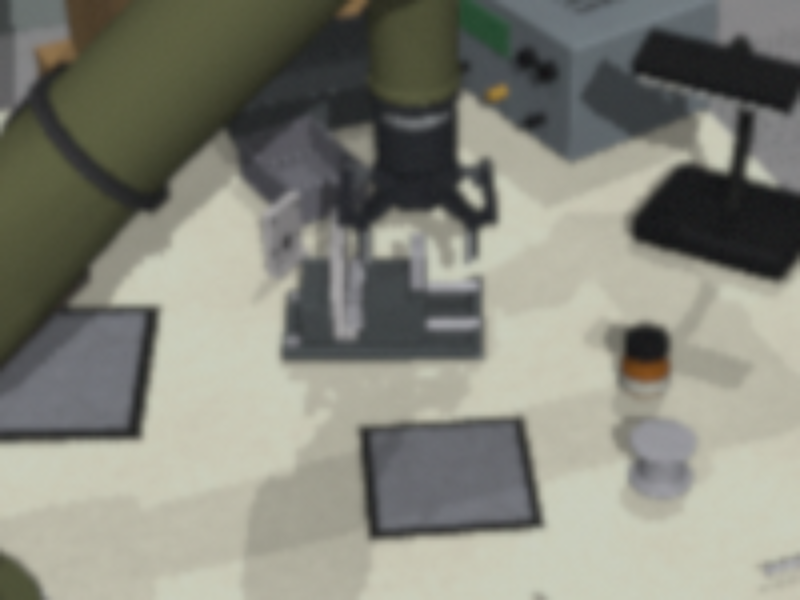

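View pics/tab_t.png

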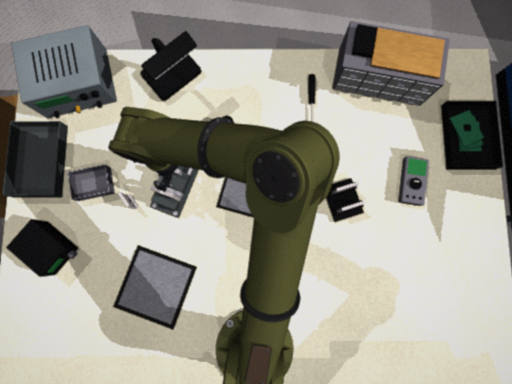

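In the side crop the open fingers at columns 365 and 470 straddle the tab at 418, and the leaf at about 345 is clear. Contact force is about zero, so I'll close and slide.

Run:
```python
from h import *
ctrl.close_gripper(force=40)
s=get_state();print(s['time'],s['width'],s['tcp_pos'],s['contact_force'])
p0=s['tcp_pos']
ctrl.movel(p0+vx*.033,max_speed=.05)
s=get_state();print(s['time'],s['width'],s['tcp_pos'],(s['tcp_pos']-p0)@vx,s['contact_force'])
ctrl.pause(.2)
ctrl.ungrasp()
s=get_state();print(s['time'],s['width'],s['contact_force'])
ctrl.movel(s['tcp_pos']+k*.12,max_speed=.15)
p,_,_=cloud('side');cv2.imwrite('pics/op_s.png',cv2.resize(p[80:230,150:350],None,fx=4,fy=4))
print(get_state()['time'])
```

```text
6.5167 0.013191855983861337 [0.53015905 0.23987859 0.06809873] [-1.08444851  0.28388392  1.77765582]
7.325 0.013186397638527256 [0.56155406 0.22789771 0.06811885] 0.03360335539495552 [-0.7661595  -1.11927939  1.07376303]
8.2167 0.08533092405199241 [0.60205512 0.8193576  0.51991396]
9.2167
```

View pics/op_s.png

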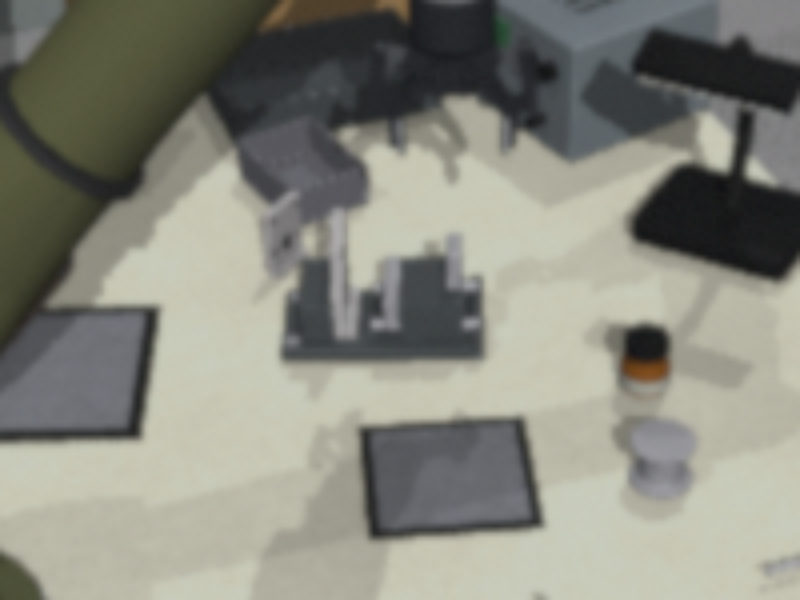

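The sliding jaw is open (tab at column 455, a clear gap to the leaf) and the bracket still stands at column 340. Now I'll grasp it.

Run:
```python
from h import *
q=quat(-vx,-k)
L=vx*.3358+vy*.415
s=get_state()
ctrl.movel(L+k*.20,q,max_speed=.15)
ctrl.movel(L+k*.070,max_speed=.1)
s=get_state();print(s['time'],s['tcp_pos'],L,s['contact_force'])
ctrl.close_gripper(force=70)
s=get_state();print(s['time'],s['width'],s['tcp_pos'],s['contact_force'])
p,_,_=cloud('side');cv2.imwrite('pics/gr_s.png',cv2.resize(p[80:230,150:350],None,fx=4,fy=4))
```

```text
11.5417 [0.46154636 0.26899598 0.07056629] [0.46128385 0.26870774 0.        ] [ 0.25729729 -0.38519486 -0.37688817]
12.2083 0.011369516569104156 [0.46145988 0.26873712 0.0701246 ] [ 0.68611438 -0.92379574  1.78418516]
```

View pics/gr_s.png

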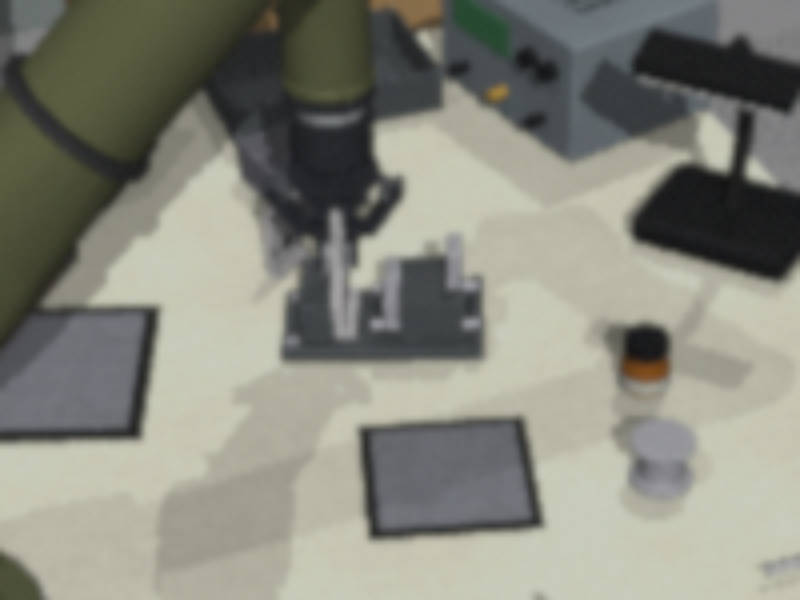

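The width is 11.4 mm, so the leaf is held, and it still stands straight. Next: lift, then carry over the mat.

Run:
```python
from h import *
s=get_state();p0=s['tcp_pos']
ctrl.movel(p0+k*.16,max_speed=.1)
ctrl.pause(.3)
s=get_state();print(s['time'],s['width'],s['tcp_pos'],s['contact_force'],np.round(s['qpos'],2))
p,_,_=cloud('side');cv2.imwrite('pics/li_s.png',cv2.resize(p[50:230,150:350],None,fx=3.3,fy=3.3))
O=np.array([.480,.032,0])
ya=np.radians(-60);f=np.array([np.cos(ya),np.sin(ya),0]);t=(f-k)/2**.5;y=-(f+k)/2**.5
for h in(.135,.2,.24):
    c=O+k*h;tcp=c-t*.0238+t*PZ;j=ctrl.ik(tcp,quat(y,t));print(h,None if j is None else np.round(j,2))
```

```text
14.3083 0.010999501725867646 [0.46138857 0.26873864 0.22999913] [-0.27398631  0.25910598 -2.09120141] [ 0.17  0.6  -1.24  1.74  0.6   1.25  1.56]
0.135 [-0.16  0.62 -0.79  2.22  1.19  1.33  0.31]
0.2 [-0.04  0.53 -0.94  2.16  1.11  1.43  0.46]
0.24 [ 0.02  0.47 -1.    2.11  1.07  1.47  0.56]
```

View pics/li_s.png

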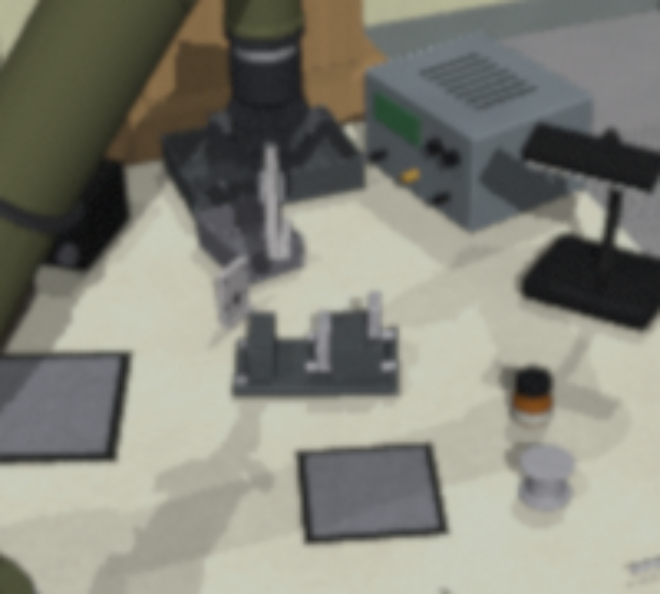

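The bracket is lifted clear and upright (at about (272,210)), the jaw is open, and the load is about 2 N. I'll carry it now.

Run:
```python
from h import *
O=np.array([.480,.032,0])
ya=np.radians(-60);f=np.array([np.cos(ya),np.sin(ya),0]);t=(f-k)/2**.5;y=-(f+k)/2**.5
q=quat(y,t)
ctrl.movep(O+k*.2-t*.0238+t*PZ,q)
s=get_state();print(s['time'],s['width'],s['tcp_pos'],s['contact_force'])
try: ctrl.movel(O+k*.138-t*.0238+t*PZ,max_speed=.08)
except ctrl.Unreachable as e: print('unreach',e)
ctrl.pause(.4)
s=get_state();print(s['time'],s['width'],s['tcp_pos'],s['contact_force'],np.round(s['qd'],3))
p,_,W=cloud('side');cv2.imwrite('pics/fi_s.png',cv2.resize(p[80:260,150:390],None,fx=3.3,fy=3.3))
cloud('top','pics/fi_t.png')
for r in models.masks_of('side','plate'):
    Q=W[r['mask']];Q=Q[~np.isnan(Q[:,0])];c=np.median(Q,0);u,sv,vt=np.linalg.svd(Q[np.linalg.norm(Q-c,axis=1)<.08]-c,full_matrices=False)
    print(r['p'],r['point'],c.round(3),vt[2].round(2),sv.round(3))
```

```text
15.3833 0.011441671960410318 [0.47839057 0.03611627 0.20348805] [-0.16022379  0.64153662 -1.92106562]
16.7083 0.011158049420596484 [0.47824734 0.03512149 0.1418308 ] [ 0.09190917  0.5701472  -1.71954143] [-0.001  0.001  0.    -0.     0.001 -0.001 -0.   ]
0.68 [263.0, 170.2] [0.475 0.021 0.138] [ 0.3  -0.58  0.76] [0.617 0.487 0.123]
0.54 [219.5, 139.7] [0.438 0.386 0.038] [ 0.61 -0.79  0.02] [0.259 0.178 0.046]
```

View pics/fi_s.png

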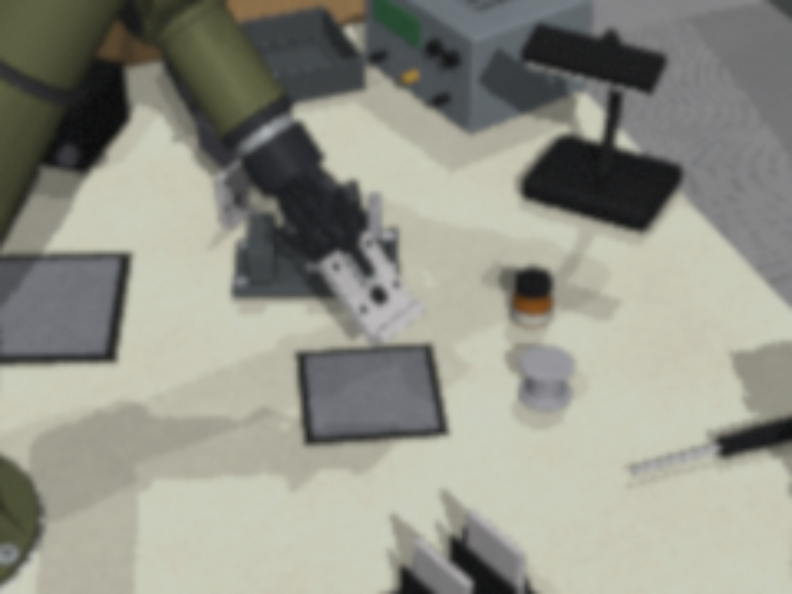

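View pics/fi_t.png

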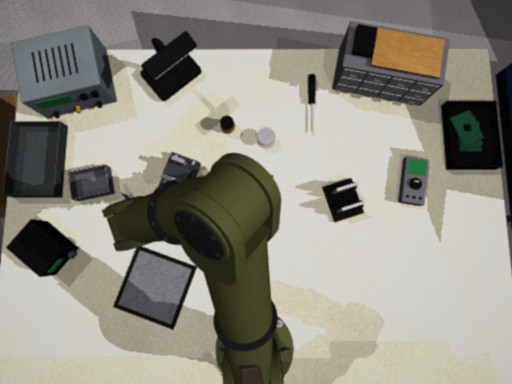

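The side view shows the bracket held at about crop (375,285) with the foot at its lower end on the upward face. The measured normal is about 41° from vertical (commanded 45°), and the centre is near (0.475, 0.021, 0.138). It is at rest, the jaw is open and the bystanders are where they were, so I'm handing in.

Run:
```python
from h import *
ticket.close_job();s=get_state();print(s['time'],s['width'],s['tcp_pos'])
```

```text
the job is handed in; nothing more can be done
the job is handed in; nothing more can be done
```

I slid the vise jaw open by about 34 mm using its tab, then released it. I gripped the bracket by its leaf, lifted it straight up, and carried it over the smaller mat. I handed the job in at about 17 s, with the bracket still held there; no verdict is reported.

**Last checks before handing in:**
- **Grip:** the finger width was 11.2 mm on the 12 mm leaf, the load was about 2 N, and the joints were at rest.
- **Position:** depth puts the bracket's centre at about (0.475, 0.021, 0.138) m. The mat's middle is at about (0.480, 0.032), so it is roughly 12 mm off.
- **Tilt:** the foot face looks up at about 41° from vertical by a plane fit, against 45° commanded. The fit includes the foot, which may explain the difference, and both values are within the 29–61° allowed.
- **Jaw and bystanders:** in the pictures the jaw is still open and the other things look unmoved. I didn't measure their positions again.

No check failed.

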